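Hold the vacuum sealer at its third setting

TASK

Draw the air out of the canister on the vacuum sealer: first open the lever tap on the pipe half way, so that the lever stands at 45 degrees to the pipe, leaving the dial at rest. Then turn the spring-return dial on the pump clockwise, past its first two notches to the third (not on to the fourth), and finish while still holding it there with the gripper, since it springs back when let go. The tap stays half open, and everything else on the worktop stays where it is.

Things in the scene. Friction and masses are not known exactly. Their poses are not given: they have to be found in the camera images.
- vacuum_unit: Vacuum sealer, fixed. Base plate x -95..95, y -210..140 mm, 12 thick; origin on the worktop, x away from its front, y left, z up. White pump housing at the left: x +-75, y 12..128, flat top z 72; dial axis (0, 70). Steel pipe along y at z 62 to the right, brass tap in it, axis (15, -55). Glass canister axis (15, -150), diameter 102, top z 109. Loose 90 mm salt shaker on the plate behind the tap.
- dial_grip (a point): On the upright axis of the black dial on the pump, 24 mm above the housing top, mid grip bar. Bar 50 mm long, 12 thick, top 13 mm above this point; below it a 51 mm disc, its top 12 mm under this point. Turns with the dial: x along the bar to its pointer end (white line), z up. At rest the pointer is 0.6 rad anticlockwise (from above) of the unit's x.
- dial (a joint): Dial angle (rad): 0 (to 0.03) at rest, grows clockwise seen from above. Notches at 0.38, 0.76, 1.14 (third) and 1.52, each with a black tick on the housing; a dot marks rest; stop at 1.58. A spring returns it to 0 from everywhere, 0.03 N m at the first notch, 0.09 at the third; leaving a notch takes up to 0.02 N m more.
- valve_grip (a point): Middle of the grey grip sleeve of the tap's lever, 55 mm from the tap's axis, 99 mm above the worktop. Sleeve 54 mm long (26 to 80 mm from the axis), 12 thick sideways, 18 tall (9 above and below this point); under it 78 mm of free space. Turns with the lever: x along the lever towards the tap's axis, z up.
- valve_axis (a point): Point on the upright axis of the tap, in the lever's hub, 99 mm above the worktop. Its axes are those of valve_grip.
- valve (a joint): Tap angle (rad): 0 shut, lever across the pipe, pointing to the unit's front (its -x); grows clockwise seen from above; pi/2 fully open, lever along the pipe, pointing to the pump housing; pi/4 half open. Friction 0.06 N m: it stays where it is left. Starts between 0 and 0.35.
- salt_shaker: Bystander: glass salt shaker, 44 mm in diameter, 90 mm tall, loose on the unit's base plate behind the tap; origin under its centre.
- garlic: Bystander: garlic bulb, 60 mm.
- lemon: Bystander: lemon, 72 mm.
- coffee_mug: Bystander: white coffee mug, 90 mm in diameter, 88 mm tall.
- honey_jar: Bystander: honey jar, 60 mm in diameter, 99 mm tall.
- spice_jar: Bystander: spice jar with a dark cap, 41 mm in diameter, 105 mm tall.

How it is judged:
By the outcome, as a careful person would: the job done as asked, in the order asked, and still so for the second after the job is handed in, while the arm keeps its last pose, push and grip.
It also fails if it takes over 51 s, if anything falls off the work surface, if the arm or the gripper's body presses on something with over 40 N, if the wrist force passes 120 N, or if a joint passes its speed limit or range.

ROBOT

A 6-joint arm with a two-finger parallel gripper is mounted at the origin on a cart in front of the work surface, level with it; the furniture and walls round the work are solid. World frame = base frame: x ahead of the robot, y to its left, z up, the work surface at z = 0. Lengths are in m, angles in rad, forces in N, time in s.
With the tool pointing down it reaches from about 0.35 to 0.975 m from the base axis. Payload 4.9 kg.
Tool frame: the origin (TCP) lies midway between the tips of the shut fingers; the grasp point (between the pads) lies 19 mm behind it; z points along the fingers, y is the line along which they close (so a half turn about z gives the same grasp; the last joint's range is limited). The gripper opens to 85 mm and grips with 20 to 120 N. Pads are 22 mm wide; open, the fingers measure 114 mm over their backs; the gripper's body (76 mm by 85 mm) begins 54 mm behind the grasp point. The pads swing forward as they close: fully open they stand 13 mm farther back than shut.
Start: joints at [1.182, 0.053, 1.613, -0, 1.476, -0.119], TCP at [0.167, 0.602, 0.194] pointing down, gripper open.
Joint ranges: [-3.01, 3.01], [-1.01, 2.22], [0.06, 2.58], [-1.02, 4.17], [0.09, 2.62], [-3.14, 3.14]. Speed limits (rad/s): [2.57, 2.57, 3.14, 3.14, 3.14, 3.14].

INTERFACE

Orientations are given as a unit quaternion [w, x, y, z].
In Python, from plant import state, grab_frame, camera_info, job_done, spot_in, masks_of, pinpoint gives the robot as it stands.
- The arm moves only by the shell command python3 -m handwheel 'ROWS' [OPENING]. ROWS is JSON, a list that holds one entry, the list of rows, each a list of 6 numbers: the shift along the world's x, y, z in m, then the turn, a rotation vector about the world's x, y, z in degrees. In form: [[[tx, ty, tz, ax, ay, az], ...]]. A call has 1 to 20 rows; each row shifts and turns the commanded pose from where the row before left it; what a row does not reach is not made up. A row lasts 1/12 s, in which the tool goes at most 41.7 mm and 7.16 degrees, less where a joint would pass 70% of its speed; a pose out of reach is approached as far as the arm can. A call is refused whole if a number of a shift passes 0.0417 or a number of a turn 7.16, either way. A call with a gripper value outside its range is refused whole. OPENING is the opening, from 0 (shut) to 1 (fully open), set as the call begins (- or left out, the last holds). The fingers move at their own pace and stop on an object; the grip force is fixed at half the most. Time passes only in rows, so rows that do not move let the fingers close. It gives the time, the measured TCP pose, the force, the opening and the grip force at its end, in the units of the state.
- state(): the state, without advancing time (a new reading comes with each control period).
- grab_frame(name): name is "side" or "top" or "wrist"; returns (picture, depth): 420x560x3 uint8, blue, green, red; 420x560 float32, m along the optical axis (not along the pixel's ray), 0 where there is no reading.
- camera_info(name): a dict with "fx", "fy", "cx", "cy" (pixels), "distortion" ([k1, k2, p1, p2, k3] as OpenCV has them; the pictures are not rectified), "T" (4x4, takes a point from camera to world coordinates). Camera axes: x right, y up, looking along -z (the intrinsics and any distortion apply to the point x, -y, -z); pixel columns grow to the right and rows downward; lengths in m; the calibration is good to about 2 mm. A picture is of the moment at which its call begins: read the wrist's pose just before it. camera_info takes no time and is no camera call; for the wrist camera it gives the pose at the moment of the call.
- job_done(): hands the job in; it is judged then, once.
Trained networks look in the newest picture that a camera, given by its name, has taken for a name from the list of things; names that differ only in an ending like _2 or _b are one class to them, and where a whole thing is asked for, a point or a joint stands for the part that bears it (a point fixed in the world has none). Each returns a list of dicts, best first, with "conf" (0 to 1); they miss things now and then, are a little off and sometimes report something else, mostly with a low value. They report only what shows in the picture. A call takes as long as a camera call.
- spot_in(camera, thing): "box" ([left, top, width, height] in pixels, round what is visible of it).
- masks_of(camera, thing): "region" (420x560 bool, what is visible of it) and "box" ([left, top, width, height] in pixels, round what is visible of it).
- pinpoint(camera, thing): "position" ([column, row] in pixels: a listed point, or the origin of a listed thing).
The state is a dict: "time": time; "joint_pos": joint angles; "joint_vel": joint speeds; "joint_efforts": joint torques, N m; "tool_pos": TCP position; "tool_rot": TCP orientation; "contact_force": force on the tool from outside, world axes, zero at the start; "ft_torque": the same for the moment, N m; "gripper_width": opening from 0.0 (shut) to 1.0 (fully open); "grasp_force": force on a finger pad.
Only numpy, scipy, OpenCV 4.12 (cv2) and the standard library are available. Lean on these libraries where they do the work, as an engineer would, in place of code of your own. Each camera call takes 0.05 s, during which the arm holds its last target. There are 200 camera calls.

## Working session

There is one attempt and no reset: what is moved stays moved. The work goes in short steps, Python scripts to look and compute and a shell command to move; the robot and the scene stay as the last step left them, time stands still between calls to the robot, and variables do not carry over. Pictures are saved under pics/ and viewed, at most 10 in all, crops included, and the job is handed in when it is done.

```bash
mkdir -p pics; cat > h.py <<'E'
import numpy as np, cv2
from plant import *
def ray(cam,px,info=None):
    i=info or camera_info(cam); K=np.array([[i['fx'],0,i['cx']],[0,i['fy'],i['cy']],[0,0,1.]])
    u=cv2.undistortPoints(np.array([[px]],float),K,np.array(i['distortion'],float))[0,0]
    T=np.array(i['T']); return T[:3,3],T[:3,:3]@np.array([u[0],-u[1],-1])
def atz(cam,px,z,info=None):
    o,d=ray(cam,px,info); return o+d*(z-o[2])/d[2]
def proj(cam,P,info=None):
    i=info or camera_info(cam); K=np.array([[i['fx'],0,i['cx']],[0,i['fy'],i['cy']],[0,0,1.]])
    T=np.array(i['T']); p=(np.atleast_2d(P)-T[:3,3])@T[:3,:3]; p=p*[1,-1,-1]
    return cv2.projectPoints(p,np.zeros(3),np.zeros(3),K,np.array(i['distortion'],float))[0][:,0]
E
python3 - <<'E'
from h import *
np.set_printoptions(precision=4,suppress=True)
for c in ['top','side']:
    im,d=grab_frame(c); cv2.imwrite(f'pics/{c}0.png',im)
    for t,z in [('vacuum_unit',0),('dial_grip',.096),('valve_grip',.099),('valve_axis',.099),('salt_shaker',0)]:
        for r in pinpoint(c,t)[:2]: print(c,t,r['conf'],r['position'],atz(c,r['position'],z))
print(state()['time'], state()['tool_rot'])
E
```

```text
top vacuum_unit 0.64 [307.4, 216.3] [ 0.4953 -0.2367  0.    ]
top dial_grip 0.48 [290.5, 207.4] [ 0.4869 -0.1704  0.096 ]
top valve_grip 0.57 [325.2, 212.8] [ 0.4327 -0.2736  0.099 ]
top valve_axis 0.46 [323.7, 200.8] [ 0.4795 -0.2844  0.099 ]
top salt_shaker 0.74 [321.5, 201.9] [ 0.5396 -0.3038  0.    ]
top salt_shaker 0.27 [408.4, 218.3] [ 0.3901 -0.5713  0.    ]
side vacuum_unit 0.93 [270.7, 257.2] [ 0.4812 -0.2296  0.    ]
side vacuum_unit 0.53 [290.4, 265.5] [ 0.5378 -0.2747  0.    ]
side dial_grip 0.49 [269.2, 216.3] [ 0.4763 -0.1595  0.096 ]
side dial_grip 0.22 [261.6, 189.0] [0.4423 0.0443 0.096 ]
side valve_grip 0.73 [252.6, 234.8] [ 0.437  -0.2785  0.099 ]
side valve_axis 0.69 [268.9, 235.2] [ 0.481  -0.2809  0.099 ]
side salt_shaker 0.86 [291.9, 264.8] [ 0.542 -0.271  0.   ]
0.6 [0.     0.1345 0.9909 0.    ]
```

View pics/top0.png

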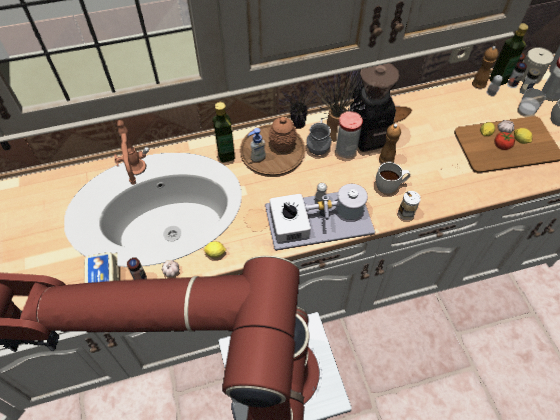

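View pics/side0.png

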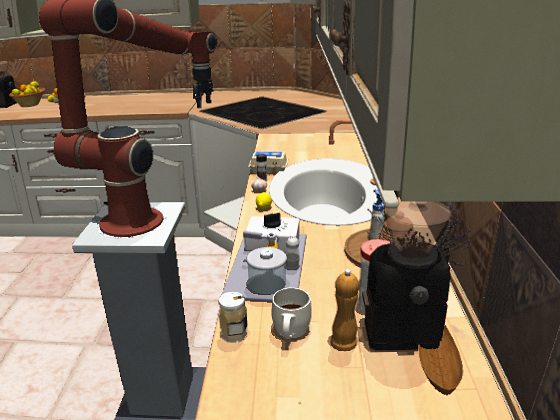

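Both views show the unit at about (0.49, -0.235) m with a yaw of about -8° (dial near pixel (290,208) in top, lever at (325,210)). I'll go above it with the wrist camera.

```bash
python3 -m handwheel '[[[0.021,-0.025,0.0133,0,0,0],[0.021,-0.025,0.0133,0,0,0],[0.021,-0.025,0.0133,0,0,0],[0.021,-0.025,0.0133,0,0,0],[0.021,-0.025,0.0133,0,0,0],[0.021,-0.025,0.0133,0,0,0],[0.021,-0.025,0.0133,0,0,0],[0.021,-0.025,0.0133,0,0,0],[0.021,-0.025,0.0133,0,0,0],[0.021,-0.025,0.0133,0,0,0],[0.021,-0.025,0.0133,0,0,0],[0.021,-0.025,0.0133,0,0,0]]]' && python3 -m handwheel '[[[0,-0.035,0,0,0,0],[0,-0.035,0,0,0,0],[0,-0.035,0,0,0,0],[0,-0.035,0,0,0,0],[0,-0.035,0,0,0,0],[0,-0.035,0,0,0,0],[0,-0.035,0,0,0,0],[0,-0.035,0,0,0,0],[0,-0.035,0,0,0,0],[0,-0.035,0,0,0,0],[0,-0.035,0,0,0,0],[0,-0.035,0,0,0,0],[0,-0.035,0,0,0,0],[0,-0.035,0,0,0,0],[0,0,0,0,0,0],[0,0,0,0,0,0]]]'
cat > look.py <<'E'
from h import *
import sys
np.set_printoptions(precision=4,suppress=True)
info=camera_info('wrist'); im,d=grab_frame('wrist'); cv2.imwrite(f'pics/{sys.argv[1]}.png',im); np.save(f'pics/{sys.argv[1]}.npy',d)
print('cam',np.array(info['T'])[:3])
for t,z in [('dial_grip',.096),('valve_grip',.099),('valve_axis',.099),('salt_shaker',0.012),('vacuum_unit',0)]:
    for r in pinpoint('wrist',t)[:2]: print(t,r['conf'],r['position'],atz('wrist',r['position'],z,info))
s=state(); print(s['time'],s['tool_pos'],s['tool_rot'],s['joint_pos'])
E
python3 look.py w1
```

```text
time: 1.6
tool_pos: [0.4193, 0.301, 0.3544]
tool_rot: [0.0, 0.134, 0.991, 0.0]
contact_force: [0.6, 0.3, 0.8]
gripper_width: 0.996
grasp_force: 0.0
time: 2.93
tool_pos: [0.4182, -0.1889, 0.353]
tool_rot: [-0.0, 0.136, 0.991, 0.0]
contact_force: [0.4, 0.4, 0.7]
gripper_width: 1.003
grasp_force: 0.0
cam [[ 0.2699 -0.9171 -0.2933  0.3433]
 [ 0.9629  0.2574  0.0811 -0.1681]
 [ 0.0011 -0.3043  0.9526  0.5329]]
dial_grip 0.95 [301.8, 199.2] [ 0.4799 -0.1684  0.096 ]
valve_grip 0.7 [215.8, 189.1] [ 0.4335 -0.2773  0.099 ]
valve_axis 0.75 [217.2, 225.2] [ 0.4838 -0.2924  0.099 ]
valve_axis 0.26 [90.6, 270.7] [ 0.5017 -0.4975  0.099 ]
salt_shaker 0.26 [257.8, 191.8] [ 0.4745 -0.2346  0.012 ]
vacuum_unit 0.9 [262.1, 191.4] [ 0.4788 -0.229   0.    ]
3.2333 [ 0.4188 -0.1866  0.3537] [ 0.0004  0.1335  0.991  -0.0001] [-0.5817 -0.3946  1.7464  0.0001  1.7891 -1.8847]
```

View pics/w1.png

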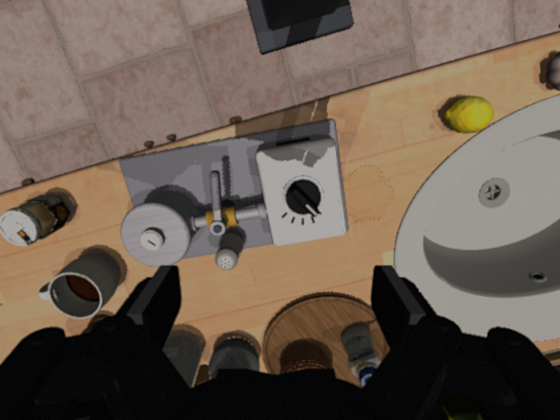

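The picture shows the housing top around (300,190), the dial at (302,199) with its pointer towards lower right, the lever running from (217,225) up to (214,170), and the shaker at (228,255). I'll measure yaw and lever direction from depth.

```bash
cat > fit.py <<'E'
from h import *
import sys
np.set_printoptions(precision=4,suppress=True)
def cloud(d,i):
    K=np.array([[i['fx'],0,i['cx']],[0,i['fy'],i['cy']],[0,0,1.]])
    v,u=np.mgrid[:420,:560]; p=np.stack([u,v],-1).reshape(-1,1,2).astype(float)
    q=cv2.undistortPoints(p,K,np.array(i['distortion'],float))[:,0]
    z=d.reshape(-1,1); c=np.hstack([q[:,:1]*z,-q[:,1:]*z,-z]); T=np.array(i['T'])
    return (c@T[:3,:3].T+T[:3,3]).reshape(420,560,3)
def sel(P,d,box,lo,hi):
    m=np.zeros(d.shape,bool); l,t,r,b=box; m[t:b,l:r]=1
    return P[m&(d>0)&(P[...,2]>lo)&(P[...,2]<hi)]
def rect(p,n):
    (c,s,a)=cv2.minAreaRect((p[:,:2]*1000).astype(np.float32)); print(n,len(p),'centre mm',np.round(c,1),'size',np.round(s,1),'ang',round(a,1),'z',np.median(p[:,2]))
def lever(p):
    q=p[:,:2]; c=q.mean(0); w,v=np.linalg.eigh(np.cov((q-c).T)); e=v[:,-1]; e=e*np.sign(-e[0]); t=(q-c)@e
    print('lever n',len(p),'c',c,'ang',np.degrees(np.arctan2(e[1],e[0])),'ends',c+e*t.min(),c+e*t.max())
E
python3 - <<'E'
from fit import *
i=camera_info('wrist'); d=np.load('pics/w1.npy'); P=cloud(d,i)
h=sel(P,d,(245,125,360,260),.065,.079); rect(h,'housing')
b=sel(P,d,(280,170,325,225),.102,.118); rect(b,'bar')
l=sel(P,d,(195,150,235,232),.1,.117); lever(l); rect(l,'lever')
print(P[240,320],P[150,300])
for t in ['dial','valve','vacuum_unit']:
    for r in masks_of('wrist',t)[:1]:
        p=P[r['region']&(d>0)]; print(t,r['conf'],r['box'],np.percentile(p[:,2],[5,50,95]))
        if t=='valve': lever(p[p[:,2]>.1])
        if t=='dial': rect(p[p[:,2]>.1],'bar')
E
```

```text
housing 6816 centre mm [ 480.3 -180.2] size [146.9 148.5] ang 84.9 z 0.07223679595514057
bar 324 centre mm [ 482.5 -164.2] size [49.8 12.1] ang 29.2 z 0.10811755172217913
lever n 608 c [ 0.4522 -0.2799] ang 165.2071217434294 ends [ 0.4921 -0.2905] [ 0.4094 -0.2686]
lever 608 centre mm [ 450.8 -279.3] size [21.3 85.3] ang 73.6 z 0.10699506873430523
[ 0.5925 -0.1533 -0.0004] [ 0.4185 -0.1511  0.0711]
dial 0.94 [284.1, 178.5, 36.8, 34.6] [0.0817 0.085  0.1092]
bar 327 centre mm [ 482.  -164.5] size [48.5 12.1] ang 29.2 z 0.1081006182760254
valve 0.76 [210.5, 169.3, 14.7, 65.8] [0.0992 0.1069 0.1103]
lever n 619 c [ 0.4544 -0.2804] ang 164.8101475458284 ends [ 0.496  -0.2917] [ 0.4095 -0.2682]
```

```bash
python3 -m handwheel '[[[0.0047,-0.0299,0,0,0,0],[0.0047,-0.0299,0,0,0,0],[0.0047,-0.0299,0,0,0,0],[0,0,-0.035,0,0,0],[0,0,-0.035,0,0,0],[0,0,-0.035,0,0,0],[0,0,-0.035,0,0,0],[0,0,-0.035,0,0,0],[0,0,-0.025,0,0,0],[0,0,0,0,0,0],[0,0,0,0,0,0],[0,0,0,0,0,0]]]' 0.5; python3 look.py w2
```

```text
time: 4.38
tool_pos: [0.4337, -0.278, 0.1556]
tool_rot: [0.001, 0.134, 0.991, -0.001]
contact_force: [-0.0, -1.3, 0.3]
gripper_width: 0.494
grasp_force: 0.0
cam [[ 0.2663 -0.9171 -0.2966  0.3582]
 [ 0.9639  0.2531  0.0827 -0.2569]
 [-0.0008 -0.3079  0.9514  0.3352]]
dial_grip 0.61 [430.9, 226.6] [ 0.4824 -0.1656  0.096 ]
valve_grip 0.97 [274.7, 203.3] [ 0.4306 -0.2779  0.099 ]
valve_axis 0.7 [278.1, 275.6] [ 0.4904 -0.2916  0.099 ]
valve_axis 0.62 [277.4, 206.0] [ 0.4332 -0.2765  0.099 ]
salt_shaker 0.89 [285.9, 272.1] [ 0.5371 -0.2949  0.012 ]
vacuum_unit 0.62 [325.4, 201.6] [ 0.4734 -0.2342  0.    ]
4.6833 [ 0.4334 -0.2779  0.155 ] [ 0.0011  0.1345  0.9909 -0.0007] [-0.7148 -0.1898  1.9088 -0.      1.4199 -2.0158]
```

View pics/w2.png

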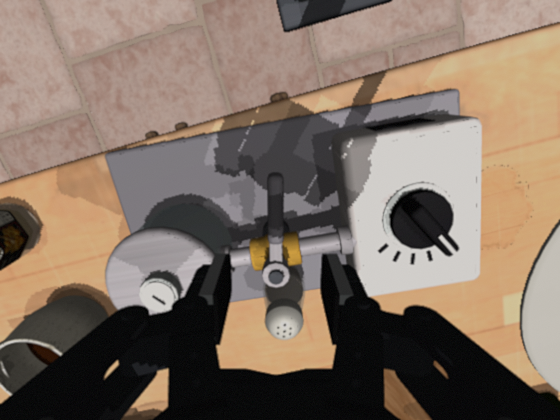

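The sleeve, around (276,205), sits centred between the fingers. I'll descend and close.

```bash
python3 -m handwheel '[[[0,0.001,-0.025,0,0,0],[0,0,-0.025,0,0,0],[0,0,-0.015,0,0,0],[0,0,-0.006,0,0,0],[0,0,0,0,0,0]]]' && python3 -m handwheel '[[[0,0,0,0,0,0],[0,0,0,0,0,0],[0,0,0,0,0,0],[0,0,0,0,0,0],[0,0,0,0,0,0],[0,0,0,0,0,0],[0,0,0,0,0,0],[0,0,0,0,0,0]]]' 0
```

```text
time: 5.1
tool_pos: [0.4318, -0.2756, 0.0809]
tool_rot: [-0.001, 0.135, 0.991, 0.001]
contact_force: [1.0, 0.1, -0.1]
gripper_width: 0.503
grasp_force: 0.0
time: 5.77
tool_pos: [0.4327, -0.2763, 0.0825]
tool_rot: [0.0, 0.134, 0.991, -0.0]
contact_force: [0.3, 0.1, -0.0]
gripper_width: -0.001
grasp_force: 0.0
```

```bash
python3 look.py w3; python3 -c "
from plant import state;s=state();print(s['gripper_width'],s['grasp_force'])"
```

```text
cam [[ 0.2666 -0.9177 -0.2944  0.3576]
 [ 0.9638  0.254   0.0809 -0.2556]
 [ 0.0005 -0.3053  0.9523  0.2623]]
dial_grip 0.7 [481.1, 274.5] [ 0.481  -0.1673  0.096 ]
valve_grip 0.75 [273.0, 248.4] [ 0.4316 -0.2775  0.099 ]
valve_axis 0.74 [275.7, 337.5] [ 0.4884 -0.2917  0.099 ]
vacuum_unit 0.57 [336.7, 233.7] [ 0.4778 -0.2344  0.    ]
6.0667 [ 0.4327 -0.2763  0.0823] [-0.      0.1345  0.9909  0.    ] [-0.7134 -0.1199  1.9734 -0.      1.2883 -2.0144]
0.0020819703831659346 0.0
```

View pics/w3.png

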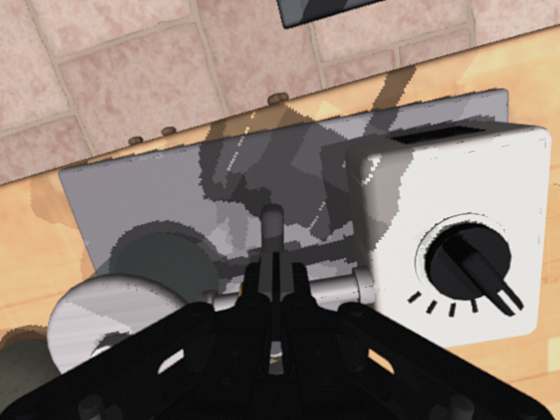

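```bash
python3 - <<'E'
import cv2
im=cv2.imread('pics/w3.png')[190:400,180:380]
cv2.imwrite('pics/w3c.png',cv2.resize(cv2.convertScaleAbs(im,alpha=2.2,beta=20),(560,588),interpolation=cv2.INTER_CUBIC))
E
```

```text
(no output)
```

View pics/w3c.png

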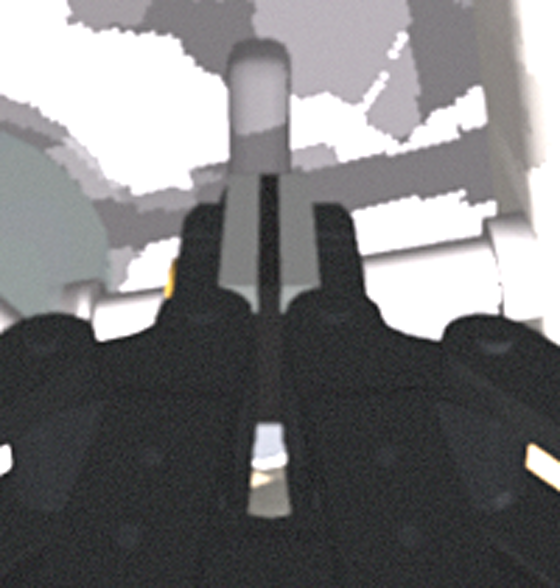

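```bash
python3 - <<'E'
from fit import *
i=camera_info('wrist'); d=np.load('pics/w3.npy'); P=cloud(d,i)
for v in (215,225,235,245,250,255,260,265,275,285,295): print(v,[ (u,np.round(P[v,u]*1000).astype(int).tolist()) if d[v,u]>0 else 0 for u in (255,264,272,276,280,288,298)])
E
```

```text
215 [(255, [439, -295, 11]), (264, [409, -276, 107]), (272, [410, -272, 108]), (276, [411, -270, 106]), (280, [412, -268, 106]), (288, [446, -270, 12]), (298, [448, -262, 11])]
225 [(255, [447, -297, 13]), (264, [414, -277, 107]), (272, [415, -273, 107]), (276, [416, -271, 108]), (280, [417, -270, 106]), (288, [454, -272, 12]), (298, [456, -264, 12])]
235 [(255, [456, -300, 11]), (264, [420, -279, 106]), (272, [420, -275, 108]), (276, [421, -273, 107]), (280, [422, -271, 106]), (288, [463, -274, 11]), (298, [465, -266, 11])]
245 [(255, [464, -303, 12]), (264, [425, -280, 108]), (272, [426, -276, 108]), (276, [426, -274, 109]), (280, [427, -272, 107]), (288, [471, -276, 12]), (298, [474, -268, 11])]
250 [(255, [468, -304, 12]), (264, [428, -281, 105]), (272, [429, -277, 107]), (276, [429, -275, 107]), (280, [430, -273, 106]), (288, [476, -278, 10]), (298, [478, -270, 11])]
255 [(255, [473, -305, 11]), (264, [421, -279, 127]), (272, [421, -275, 128]), (276, [422, -273, 127]), (280, [423, -272, 127]), (288, [423, -268, 128]), (298, [483, -271, 12])]
260 [(255, [477, -307, 12]), (264, [4
[... 160 characters left out ...]
83, 129]), (264, [421, -278, 136]), (272, [422, -275, 136]), (276, [422, -273, 137]), (280, [423, -272, 137]), (288, [424, -268, 136]), (298, [429, -265, 129])]
275 [(255, [424, -283, 137]), (264, [421, -278, 145]), (272, [422, -275, 144]), (276, [422, -273, 145]), (280, [423, -272, 145]), (288, [424, -269, 144]), (298, [429, -265, 137])]
285 [(255, [423, -282, 147]), (264, [421, -278, 152]), (272, [422, -275, 153]), (276, [422, -273, 153]), (280, [423, -272, 152]), (288, [423, -269, 153]), (298, [428, -266, 146])]
295 [(255, [418, -280, 163]), (264, [420, -277, 161]), (272, [423, -275, 157]), (276, [423, -274, 157]), (280, [424, -272, 158]), (288, [423, -269, 160]), (298, [422, -265, 163])]
```

Crop: the shut pads (gap about (270,250) in the crop) lie over the lever, not round it. Depth puts their lower ends at z≈0.125, while the state's TCP says 0.082, so the real tips sit about 42 mm higher than reported, with xy agreeing. I'll open, go lower while watching the force, and check.

```bash
python3 -m handwheel '[[[0,0,0,0,0,0],[0,0,0,0,0,0],[0,0,0,0,0,0],[0,0,0,0,0,0],[0,0,0,0,0,0]]]' 0.5; python3 -m handwheel '[[[0,0,-0.01,0,0,0],[0,0,-0.01,0,0,0],[0,0,-0.01,0,0,0],[0,0,-0.008,0,0,0],[0,0,0,0,0,0],[0,0,0,0,0,0]]]'; python3 - <<'E'
from fit import *
i=camera_info('wrist'); im,d=grab_frame('wrist'); cv2.imwrite('pics/w4.png',im); np.save('pics/w4.npy',d); P=cloud(d,i)
for v in range(200,340,10): print(v,[ (u,np.round(P[v,u]*1000).astype(int).tolist()) if d[v,u]>0 else 0 for u in (215,225,235,272,315,325,335)])
E
```

```text
time: 6.48
tool_pos: [0.4327, -0.2763, 0.0824]
tool_rot: [0.0, 0.134, 0.991, -0.0]
contact_force: [-0.4, -0.1, 0.5]
gripper_width: 0.498
grasp_force: 0.0
time: 6.98
tool_pos: [0.4319, -0.2757, 0.0431]
tool_rot: [-0.001, 0.134, 0.991, 0.001]
contact_force: [0.5, -0.3, 0.2]
gripper_width: 0.5
grasp_force: 0.0
200 [(215, [408, -311, 11]), (225, [410, -305, 12]), (235, [412, -298, 11]), (272, [418, -274, 11]), (315, [425, -247, 13]), (325, [428, -240, 11]), (335, [429, -234, 13])]
210 [(215, [415, -314, 11]), (225, [416, -307, 12]), (235, [418, -300, 12]), (272, [425, -276, 11]), (315, [433, -248, 12]), (325, [434, -242, 13]), (335, [436, -235, 12])]
220 [(215, [422, -316, 11]), (225, [424, -309, 11]), (235, [425, -303, 11]), (272, [432, -278, 12]), (315, [440, -250, 12]), (325, [442, -243, 11]), (335, [443, -237, 12])]
230 [(215, [428, -318, 13]), (225, [431, -311, 11]), (235, [433, -305, 11]), (272, [439, -280, 12]), (315, [447, -252, 11]), (325, [449, -245, 12]), (335, [451, -238, 11])]
240 [(215, [435, -320, 12]), (225, [437, -314, 12]), (235, [440, -307, 11]), (272, [408, -271, 102]
[... 939 characters left out ...]
15, [418, -295, 120]), (225, [430, -297, 102]), (235, [485, -322, 12]), (272, [431, -277, 107]), (315, [501, -265, 12]), (325, [442, -257, 100]), (335, [429, -253, 120])]
310 [(215, [422, -296, 120]), (225, [433, -298, 104]), (235, [494, -324, 12]), (272, [436, -278, 107]), (315, [509, -267, 12]), (325, [446, -258, 101]), (335, [434, -254, 120])]
320 [(215, [427, -298, 118]), (225, [500, -334, 11]), (235, [470, -311, 59]), (272, [439, -279, 109]), (315, [480, -265, 62]), (325, [480, -260, 63]), (335, [438, -255, 120])]
330 [(215, [430, -299, 120]), (225, [475, -319, 58]), (235, [470, -310, 68]), (272, [445, -281, 108]), (315, [482, -267, 68]), (325, [483, -261, 68]), (335, [442, -256, 120])]
```

View pics/w4.png

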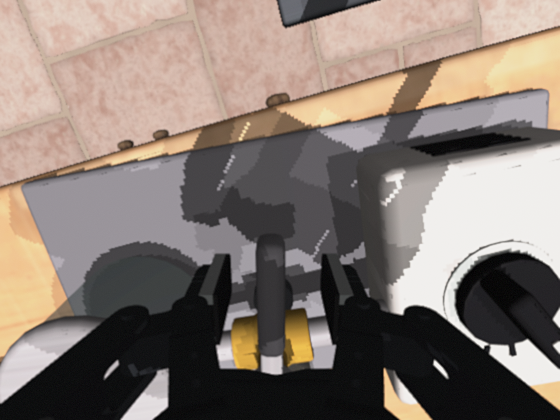

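The lever (about (272,270)) is now between the two pads, whose lower ends are at z≈0.092. I'll close.

```bash
python3 -m handwheel '[[[0,0,0,0,0,0],[0,0,0,0,0,0],[0,0,0,0,0,0],[0,0,0,0,0,0],[0,0,0,0,0,0],[0,0,0,0,0,0],[0,0,0,0,0,0]]]' 0
```

```text
time: 7.62
tool_pos: [0.4329, -0.2773, 0.0452]
tool_rot: [0.0, 0.135, 0.991, -0.001]
contact_force: [-2.8, -4.4, 3.1]
gripper_width: 0.125
grasp_force: 59.3
```

```bash
python3 -m handwheel '[[[0.00096,0.00321,0,0,0,-3.5],[0.00116,0.00314,0,0,0,-3.5],[0.00135,0.00307,0,0,0,-3.5],[0.00153,0.00298,0,0,0,-3.5],[0.00171,0.00288,0,0,0,-3.5],[0.00189,0.00277,0,0,0,-3.5],[0.00205,0.00265,0,0,0,-3.5],[0.00221,0.00252,0,0,0,-3.5],[0.00236,0.00238,0,0,0,-3.5],[0.0025,0.00223,0,0,0,-3.5],[0,0,0,0,0,0],[0,0,0,0,0,0],[0,0,0,0,0,0]]]'; python3 - <<'E'
from fit import *
s=state();print(s['tool_pos'],s['tool_rot'],s['contact_force'],s['ft_torque'],s['joint_pos'])
i=camera_info('wrist'); im,d=grab_frame('wrist'); cv2.imwrite('pics/w5.png',im); P=cloud(d,i)
for v in (230,240,250,260,270): 
  k=[u for u in range(240,320) if d[v,u]>0 and .1<P[v,u,2]<.115]
  if k: print(v,k[0],k[-1],P[v,k].mean(0))
E
```

```text
time: 8.7
tool_pos: [0.4512, -0.2499, 0.0452]
tool_rot: [0.001, 0.426, 0.905, -0.001]
contact_force: [-0.5, -6.4, 1.1]
gripper_width: 0.122
grasp_force: 59.2
[ 0.4512 -0.2499  0.0452] [ 0.0015  0.4265  0.9045 -0.0009] [-0.5448 -6.4366  1.1215] [-0.8912  0.1621 -0.2896] [-0.6494 -0.0693  1.994  -0.0013  1.2136 -1.3386]
240 263 288 [ 0.4355 -0.2308  0.1041]
250 262 290 [ 0.4376 -0.233   0.1069]
260 262 290 [ 0.4404 -0.2364  0.1068]
270 247 304 [ 0.4436 -0.2406  0.1052]
```

```bash
python3 -m handwheel '[[[0,0,0,0,0,0],[0,0,0,0,0,0],[0,0,0,0,0,0],[0,0,0,0,0,0],[0,0,0.01,0,0,0],[0,0,0.03,0,0,0],[0,0,0.04,0,0,0],[0,0,0.04,0,0,0],[0,0,0.04,0,0,0],[-0.01,0.03,0.03,0,0,0],[-0.01,0.03,0.03,0,0,0],[0,0,0,0,0,0],[0,0,0,0,0,0]]]' 0.45; python3 look.py w6; python3 - <<'E'
from fit import *
i=camera_info('wrist'); d=np.load('pics/w6.npy'); P=cloud(d,i)
for t in ['dial','valve','vacuum_unit']:
    for r in masks_of('wrist',t)[:1]:
        m=r['region']&(d>0); p=P[m]; print(t,r['conf'],r['box'])
        if t=='valve': lever(p[(p[:,2]>.1)&(p[:,2]<.113)])
        if t=='dial': rect(p[p[:,2]>.1],'bar')
        if t=='vacuum_unit': rect(P[(d>0)&(abs(P[...,2]-.072)<.004)&(P[...,1]>-.26)&(P[...,1]<-.08)&(P[...,0]>.38)&(P[...,0]<.58)],'housing')
E
```

```text
time: 9.83
tool_pos: [0.4322, -0.1908, 0.2655]
tool_rot: [0.003, 0.425, 0.905, -0.0]
contact_force: [-0.2, -0.1, 0.2]
gripper_width: 0.445
grasp_force: 0.0
cam [[ 0.77   -0.6057 -0.2004  0.3815]
 [ 0.638   0.7324  0.2376 -0.1301]
 [ 0.0029 -0.3108  0.9505  0.4448]]
dial_grip 0.95 [325.8, 185.0] [ 0.4828 -0.1651  0.096 ]
valve_grip 0.89 [254.0, 224.4] [ 0.4505 -0.25    0.099 ]
valve_axis 0.92 [257.3, 269.4] [ 0.4889 -0.292   0.099 ]
salt_shaker 0.97 [286.0, 257.7] [ 0.5361 -0.2912  0.012 ]
salt_shaker 0.58 [280.4, 199.3] [ 0.4728 -0.2282  0.012 ]
vacuum_unit 0.74 [279.5, 199.9] [ 0.4749 -0.2324  0.    ]
vacuum_unit 0.51 [181.8, 365.9] [ 0.5363 -0.5649  0.    ]
10.1333 [ 0.4307 -0.1912  0.2599] [-0.0017  0.4266  0.9044  0.0002] [-0.576  -0.3542  1.8684 -0.      1.6309 -1.2653]
dial 0.62 [300.0, 158.9, 48.7, 45.8]
bar 456 centre mm [ 478.8 -165.8] size [49.2 11.7] ang 28.8 z 0.10153184665954612
valve 0.94 [244.1, 201.2, 21.6, 76.3]
lever n 448 c [ 0.4555 -0.2588] ang 128.53564694853165 ends [ 0.4876 -0.299 ] [ 0.4328 -0.2302]
vacuum_unit 0.97 [136.1, 78.5, 261.4, 260.4]
housing 232 centre mm [ 474.2 -174.2] size [113.4 129.2] ang 83.0 z 0.06846222814542477
```

View pics/w6.png

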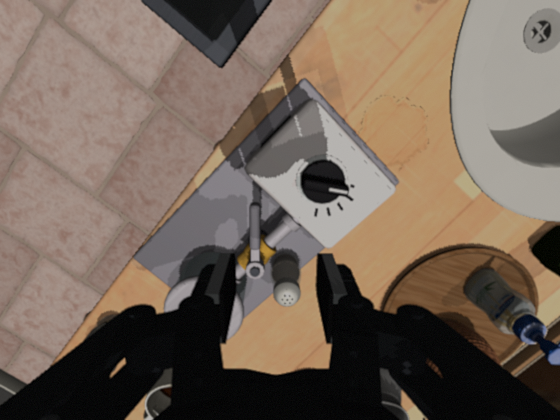

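The lever (from (257,268) to (255,205)) stands about 45° to the pipe and the dial is at rest at (325,185). The arm was still settling, so I'll repeat the measurement.

```bash
python3 - <<'E'
from fit import *
i=camera_info('wrist'); im,d=grab_frame('wrist'); P=cloud(d,i)
for t in ['dial','valve']:
    for r in masks_of('wrist',t)[:1]:
        m=r['region']&(d>0); p=P[m]
        if t=='valve': lever(p[(p[:,2]>.1)&(p[:,2]<.113)])
        if t=='dial': rect(p[p[:,2]>.1],'bar')
h=P[(d>0)&(abs(P[...,2]-.072)<.004)&(P[...,1]>-.27)&(P[...,1]<-.07)&(P[...,0]>.38)&(P[...,0]<.58)]
rect(h,'housing')
# pipe direction: points z ~.068-.075 near tap side
c=np.array([.482,-.165]); 
for a in (-8,-7,-6,-5,-4,-3,-2):
    r=np.radians(a); e=np.array([np.cos(r),np.sin(r)]); n=np.array([-e[1],e[0]])
    q=h[:,:2]-c; q=q[np.abs(q@n)<.06]; x=q@e
    print(a,np.percentile(x,[.5,99.5])*1000,np.percentile(q@n,[.5,99.5])*1000)
s=state(); print(s['tool_pos'],s['time'])
E
```

```text
bar 561 centre mm [ 481.8 -166.3] size [50.  12.6] ang 29.5 z 0.10716427727123817
lever n 808 c [ 0.4639 -0.2653] ang 128.25223913324646 ends [ 0.4915 -0.3003] [ 0.4355 -0.2292]
housing 10593 centre mm [ 479.2 -189.6] size [159.5 147.2] ang 84.6 z 0.071541669343335
-8 [-73.4465  72.1658] [-58.1727  55.221 ]
-7 [-73.071   71.9629] [-57.704   54.5974]
-6 [-72.7136  71.9163] [-57.0777  54.1099]
-5 [-72.8312  71.8807] [-56.769   54.0574]
-4 [-72.9756  71.9486] [-57.1674  54.3135]
-3 [-73.2919  72.1934] [-57.826   55.1285]
-2 [-73.6064  72.4822] [-58.2511  55.6127]
[ 0.4312 -0.1912  0.2614] 10.4333
```

Lever is at 128.3° against a 129.7° target, so it is within about 1.5°. Next is the dial: bar at 29.3°, centre (0.482, -0.165), tool y at 39.5°, so the tool turns +79.8°.

```bash
python3 -m handwheel '[[[0.0042,0.0022,0,0,0,6.65],[0.0042,0.0022,0,0,0,6.65],[0.0042,0.0022,0,0,0,6.65],[0.0042,0.0022,0,0,0,6.65],[0.0042,0.0022,0,0,0,6.65],[0.0042,0.0022,0,0,0,6.65],[0.0042,0.0022,0,0,0,6.65],[0.0042,0.0022,0,0,0,6.65],[0.0042,0.0022,-0.01,0,0,6.65],[0.0042,0.0022,-0.02,0,0,6.65],[0.0042,0.0022,-0.02,0,0,6.65],[0.0042,0.0022,-0.02,0,0,6.65],[0,0,-0.01,0,0,0],[0,0,0,0,0,0],[0,0,0,0,0,0],[0,0,0,0,0,0]]]' 0.42; python3 - <<'E'
from fit import *
i=camera_info('wrist'); im,d=grab_frame('wrist'); cv2.imwrite('pics/w7.png',im); P=cloud(d,i)
s=state(); q=s['tool_rot']; from scipy.spatial.transform import Rotation as R
y=R.from_quat([q[1],q[2],q[3],q[0]]).as_matrix()[:,1]; print(s['tool_pos'],'ydeg',np.degrees(np.arctan2(y[1],y[0])),s['joint_pos'],s['time'])
for r in pinpoint('wrist','dial_grip')[:1]: print(r['conf'],r['position'],atz('wrist',r['position'],.096,i))
for r in masks_of('wrist','dial')[:1]:
    p=P[r['region']&(d>0)]; rect(p[(p[:,2]>.1)&(p[:,2]<.113)],'bar')
E
```

```text
time: 11.77
tool_pos: [0.4823, -0.1653, 0.1833]
tool_rot: [0.001, -0.252, 0.968, -0.001]
contact_force: [-1.0, 0.3, -0.3]
gripper_width: 0.417
grasp_force: 0.0
[ 0.4824 -0.1653  0.1836] ydeg 119.2575171745013 [-0.4761 -0.2232  1.8892 -0.0001  1.4728 -2.5576] 11.8167
0.88 [275.3, 194.9] [ 0.4818 -0.1662  0.096 ]
bar 844 centre mm [ 481.3 -166.8] size [49.  11.4] ang 28.9 z 0.10739264643005814
```

View pics/w7.png

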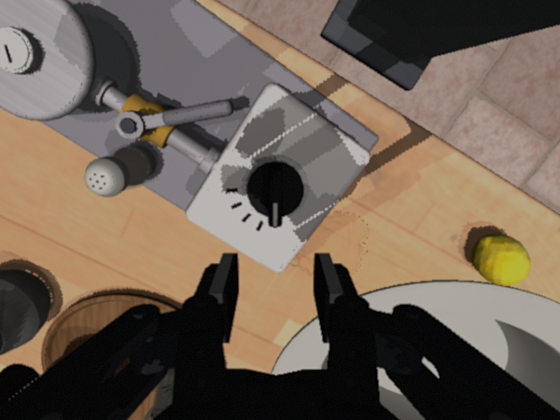

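The dial bar (275,200) is centred between the fingers and lined up with them. I'll descend 138 mm, then grip.

```bash
python3 -m handwheel '[[[-0.0005,-0.001,-0.03,0,0,0],[0,0,-0.03,0,0,0],[0,0,-0.03,0,0,0],[0,0,-0.02,0,0,0],[0,0,-0.01,0,0,0],[0,0,-0.008,0,0,0],[0,0,-0.005,0,0,0],[0,0,-0.004,0,0,0],[0,0,0,0,0,0],[0,0,0,0,0,0]]]' && python3 -m handwheel '[[[0,0,0,0,0,0],[0,0,0,0,0,0],[0,0,0,0,0,0],[0,0,0,0,0,0],[0,0,0,0,0,0],[0,0,0,0,0,0],[0,0,0,0,0,0]]]' 0
```

```text
time: 12.75
tool_pos: [0.4822, -0.1662, 0.0461]
tool_rot: [0.001, -0.253, 0.967, -0.001]
contact_force: [-0.8, 0.7, 0.1]
gripper_width: 0.423
grasp_force: 0.0
time: 13.33
tool_pos: [0.4826, -0.1662, 0.047]
tool_rot: [0.001, -0.253, 0.967, -0.001]
contact_force: [-0.5, 0.9, 5.7]
gripper_width: 0.128
grasp_force: 60.4
```

```bash
python3 -m handwheel '[[[0,0,0.001,0,0,-4.7],[0,0,0,0,0,-4.7],[0,0,0,0,0,-4.7],[0,0,0,0,0,-4.7],[0,0,0,0,0,-4.7],[0,0,0,0,0,-4.7],[0,0,0,0,0,-4.7],[0,0,0,0,0,-4.7],[0,0,0,0,0,-4.7],[0,0,0,0,0,-4.7],[0,0,0,0,0,-4.7],[0,0,0,0,0,-4.7],[0,0,0,0,0,-4.7],[0,0,0,0,0,-4.2],[0,0,0,0,0,0],[0,0,0,0,0,0],[0,0,0,0,0,0],[0,0,0,0,0,0]]]'; python3 - <<'E'
from fit import *
i=camera_info('wrist'); im,d=grab_frame('wrist'); cv2.imwrite('pics/w8.png',im); np.save('pics/w8.npy',d)
s=state(); q=s['tool_rot']; from scipy.spatial.transform import Rotation as R
y=R.from_quat([q[1],q[2],q[3],q[0]]).as_matrix()[:,1]; print(s['tool_pos'],'ydeg',np.degrees(np.arctan2(y[1],y[0])),s['gripper_width'],s['grasp_force'],s['contact_force'],s['ft_torque'],s['time'])
im,d=grab_frame('top'); cv2.imwrite('pics/t8.png',im)
E
```

```text
time: 14.83
tool_pos: [0.4825, -0.1669, 0.047]
tool_rot: [0.002, 0.308, 0.951, -0.001]
contact_force: [2.3, -5.2, 1.3]
gripper_width: 0.128
grasp_force: 59.7
[ 0.4825 -0.1669  0.047 ] ydeg 54.11901838014257 0.13201934724114908 59.71125757081609 [ 2.6155 -4.4097  2.0386] [-0.774  -0.4446  0.0284] 14.8833
```

View pics/w8.png

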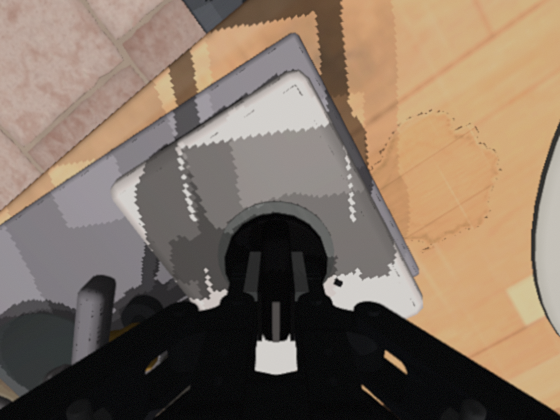

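The gripper holds the dial bar, its white line at (276,320) in line with the fingers. The rest dot is exposed at (338,283) and the lever, at (95,310), is untouched. The dial has turned 65.1° = 1.137 rad, which is the third notch. I'll check the lever once more, then hand in.

```bash
python3 - <<'E'
from fit import *
i=camera_info('wrist'); d=np.load('pics/w8.npy'); P=cloud(d,i)
p=sel(P,d,(70,270,125,350),.1,.113); lever(p)
a=np.array([.486,-.290]); v=p[:,:2].mean(0)-a; ang=np.degrees(np.arctan2(v[1],v[0])); print('from axis',ang)
if 124<ang<136: print(job_done())
E
```

```text
lever n 1995 c [ 0.4448 -0.2394] ang 130.19299119129457 ends [ 0.4578 -0.2547] [ 0.4354 -0.2282]
from axis 129.10477845863997
the job is handed in; nothing more can be done
None
```

I handed the job in with the tap half open (lever measured at about 45° to the pipe) and the gripper still holding the dial at its third notch (about 1.14 rad). The judge's verdict was not shown.

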